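# Slide the key sled past its spring catch into the reader

## Task

On the key programming dock, press the red release bar down with a fingertip and, keeping it held down, push the white key sled by its blue wall past the yellow catch until it is fully home against the black reader block. Then let go so that the bar springs up and its catch locks the sled. Pick nothing up, and leave everything else on the counter where it is.

Things in the scene. Friction and masses are not known exactly. Their poses are not given: they have to be found in the camera images.
- dock: Fixed key dock, 110 mm wide (its x), 250 mm long (its y, -133 to +117), origin on the counter below the middle of the slide line. The sled slides along the dock's +y. Two aluminium guide rails, tops at z = 18 mm, hold the sled's feet down. Black reader block, 64 mm tall, at the +y end: its face at y = +83 mm is the end stop. The red release bar runs along the middle (x = 0).
- release_bar (a joint): How far the red release bar is pressed straight down (m): 0 = up, 0.012 = bottomed, top then 22 mm above the counter, still above the rails. It goes down level wherever it is pressed, springs back when let go; 2 N at first, 6 N bottomed. Down at least 6 mm it lets the sled pass; aim for 8 to 12 mm. A fingertip may slide along it while pressing.
- bar_rear (a point): Middle of the rear (-y) end of the release bar's top face, 34 mm above the counter when up; moves down with the bar. The bar is a flat strip 26 mm wide, from y = -125 to +66 mm in the dock's frame. The bare strip between this end and the sled's blue wall (50 to 85 mm long at the start) is where to press.
- catch (a point): Middle of the top of the yellow catch on the release bar: 18 mm wide, 8 mm long (y = 52 to 60 mm in the dock's frame), standing 8 mm above the strip; moves down with the bar. While up it blocks the sled's nose; at home it rises into the sled's window.
- sled: Loose white key sled, 0.25 kg, 80 mm wide (x), 90 mm long (y, -45 to +45), a bridge over the bar; origin at its middle at foot level (6 mm above the counter), axes parallel to the dock's. Plate top 36 mm, clipped-on silver key's top 46 mm above the origin; 24 mm wide window at y = 10 to 26 mm. Starts 5 to 35 mm short of the catch; home, nose on the reader block, its origin is at y = +38 mm in the dock's frame.
- push_face (a point): Middle of the rear (-y) face of the sled's blue wall, 45 mm behind the sled's origin and 48 mm above it. The wall is 50 mm wide, 8 mm thick, and spans z = 34 to 60 mm above the sled's origin. Push it towards the dock's +y; about 1 to 5 N moves the sled.
- key_a: Silver flip-key head, 62 x 34 x 13 mm, bystander; origin under its middle.
- key_b: Silver flip-key head, 62 x 34 x 13 mm, bystander; origin under its middle.
- dongle: Matte black diagnostic dongle, 48 x 100 x 24 mm, bystander; origin under its middle.
- fob_cover: Blue rubber fob cover, open shell 66 x 42 x 15 mm, bystander; origin under its middle.
- screwdriver: Screwdriver 160 mm long lying on the counter, bystander.
- mug: White mug, 80 mm across, 95 mm tall, bystander; origin under its middle.

How it is judged:
By the outcome, as a careful person would: the job done as asked, in the order asked, and still so for the second after the job is handed in, with the robot touching nothing.
It also fails if it takes over 38 s, if anything falls off the work surface, if the arm or the gripper's body presses on something with over 40 N, if the wrist force passes 120 N, or if a joint passes its speed limit or range.

## Robot

A 6-joint arm with a two-finger parallel gripper is mounted at the origin on the work surface. World frame = base frame: x ahead of the robot, y to its left, z up, the work surface at z = 0. Lengths are in m, angles in rad, forces in N, time in s.
With the tool pointing down it reaches from about 0.35 to 0.775 m from the base axis. Payload 5.5 kg.
Tool frame: the origin (TCP) lies midway between the tips of the shut fingers; the grasp point (between the pads) lies env.grasp_offset behind it (env.grasp_offset is the distance from the TCP to the grasp point, in m); z points along the fingers, y is the line along which they close (so a half turn about z gives the same grasp; the last joint's range is limited). The gripper opens to 85 mm and grips with 20 to 120 N. Pads are 22 mm wide; open, the fingers measure 114 mm over their backs; the gripper's body (76 mm by 85 mm) begins 54 mm behind the grasp point. The pads swing forward as they close: fully open they stand 13 mm farther back than shut.
Start: joints at [1.119, 0.313, 0.046, 1.304, 0, 1.431], TCP at [0.176, 0.547, 0.231] pointing down, gripper open.
Joint ranges: [-2.76, 2.76], [-0.86, 1.69], [-1.03, 1.26], [-2.2, 2.34], [-1.47, 1.5], [-3.14, 3.14]. Speed limits (rad/s): [2.57, 2.57, 3.14, 3.14, 3.14, 3.14].

## Interface

Orientations are given as a unit quaternion [w, x, y, z].
In Python, from workcell import monitor, viewer, order, env gives the robot as it stands.
- The arm moves only by the tool carry_out, never from a script. Its argument "plan" is a list that holds one entry, the list of rows, each a list of 7 numbers: the turn, a rotation vector about the world's x, y, z in rad, then the shift along the world's x, y, z in mm, then the finger opening in mm, from 0 to 85.4. A call has 1 to 20 rows; each row is the pose to reach, as a shift and turn from the pose commanded when the call began; what a row does not reach only later rows make up. A row lasts 1/10 s, in which the tool goes at most 50 mm and 8.59 degrees, less where a joint would pass 70% of its speed; a pose out of reach is approached as far as the arm can. A call with a gripper value outside its range is refused whole. The fingers move at their own pace and stop on an object; "squeeze" is the grip in N (left out, the last holds). Time passes only in rows, so rows that repeat a pose let the fingers close. It gives the time, the measured TCP pose, the force, the opening and the grip force at its end, in the units of the state.
- monitor.get_state(): the state, without advancing time (a new reading comes with each control period).
- viewer.read_camera(name): name is "side" or "top"; returns the picture (420x560x3 uint8, red, green, blue); there is no depth.
- viewer.calibration(name): a dict with "K" (3x3 intrinsics, pixels), "eye" and "rotation" of the camera in the world. Camera axes: x right, y down, z forward; pixel columns grow to the right and rows downward; lengths in m; the calibration is good to about 2 mm. A picture is of the moment at which its call begins. calibration takes no time and is no camera call.
- order.hand_in(): hands the job in; it is judged then, once.
The state is a dict: "clock": time; "joint_pos": joint angles; "qvel": joint speeds; "tau": joint torques, N m; "tcp_pos": TCP position; "orientation": TCP orientation; "wrist_force": force on the tool from outside, world axes, zero at the start; "ft_torque": the same for the moment, N m; "finger_gap": finger opening in m; "grip_force": force on a finger pad.
Only numpy, scipy, OpenCV 4.12 (cv2) and the standard library are available. Lean on these libraries where they do the work, as an engineer would, in place of code of your own. Each camera call takes 0.05 s, during which the arm holds its last target. There are 200 camera calls.

## Working session

There is one attempt and no reset: what is moved stays moved. The work goes in short steps, Python scripts to look and compute and a tool call to move; the robot and the scene stay as the last step left them, time stands still between calls to the robot, and variables do not carry over. Pictures are saved under pics/ and viewed, at most 10 in all, crops included, and the job is handed in when it is done.

Besides the shell and the picture viewer there is one more tool, called as name(argument=value, ...), one argument or row to a line, values as JSON. carry_out: Moves the arm, as the interface text tells. Its arguments: {"type":"object","properties":{"plan":{"type":"array","items":{"type":"array","items":{"type":"array","items":{"type":"number"}}}},"squeeze":{"type":"number"}},"required":["plan"]}

```bash
mkdir -p pics; ls; python3 - <<'E'
from workcell import monitor, viewer, order, env
import cv2
for n in("top","side"):
    im=viewer.read_camera(n); cv2.imwrite(f"pics/{n}0.png",im[:,:,::-1]); c=viewer.calibration(n); print(n,c)
s=monitor.get_state(); print(s["clock"],s["tcp_pos"],s["orientation"],s["wrist_force"],env.grasp_offset)
E
```

```text
pics
top {'K': array([[389.3425489 ,   0.        , 283.48947522],
       [  0.        , 389.3425489 , 211.4725505 ],
       [  0.        ,   0.        ,   1.        ]]), 'eye': array([0.44687856, 0.00895058, 1.02451651]), 'rotation': array([ 0.04558197, -0.70426338,  0.70698262, -0.04594502])}
side {'K': array([[466.81704375,   0.        , 280.59892189],
       [  0.        , 466.81704375, 214.39448077],
       [  0.        ,   0.        ,   1.        ]]), 'eye': array([ 0.32503406, -1.04373178,  0.93709932]), 'rotation': array([-0.42392033,  0.90004974, -0.09144108,  0.04290161])}
0.1 [0.176207   0.54688193 0.23052952] [-2.18453736e-04  1.55271502e-01  9.87871524e-01 -7.52160913e-04] [-0.40928535 -0.22893149 -0.24866921] 0.0187
```

View pics/top0.png

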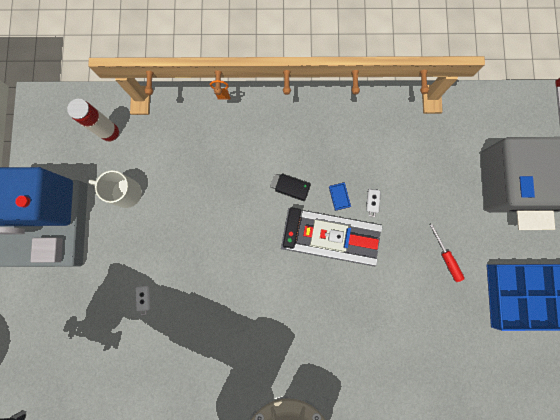

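View pics/side0.png

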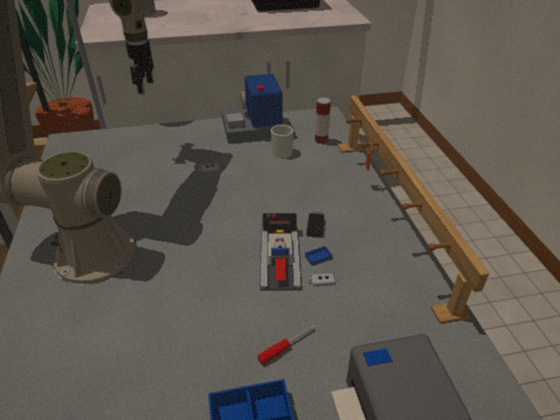

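The top view shows the dock around (335,237) with the reader on the left (world +y), the bare red strip at about (364,241) and the blue wall at about (348,239). The side view agrees.

```bash
cat > h.py <<'E'
import numpy as np
from workcell import viewer
from scipy.spatial.transform import Rotation as R
def cam(n):
    c=viewer.calibration(n); return c["K"],np.array(c["eye"]),R.from_quat(c["rotation"],scalar_first=True).as_matrix()
def pix2w(n,u,v,z):
    K,e,r=cam(n); d=r@np.linalg.solve(K,[u,v,1]); return e+d*(z-e[2])/d[2]
def w2pix(n,p):
    K,e,r=cam(n); q=K@(r.T@(np.array(p)-e)); return q[:2]/q[2]
E
python3 - <<'E'
import cv2
from h import *
im=cv2.imread("pics/top0.png")[195:275,270:390]; cv2.imwrite("pics/c1.png",cv2.resize(im,None,fx=6.6,fy=6.6,interpolation=cv2.INTER_CUBIC))
print(pix2w("top",335,237,0),pix2w("side",280,285,0))
E
```

```text
[ 0.51207326 -0.12710989  0.        ] [ 4.91811879e-01 -2.21488073e-01  1.11022302e-16]
```

View pics/c1.png

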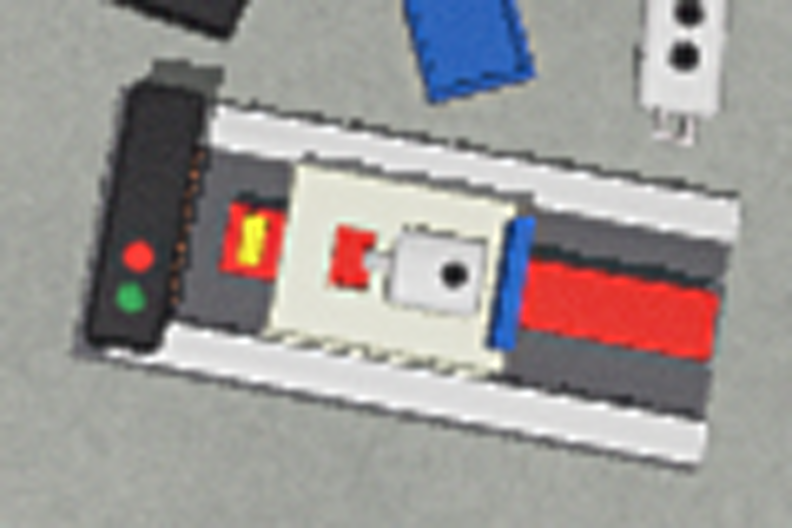

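The crop shows the bar's rear end middle at (715,326), the catch at (254,239) and the wall's top rear edge from (536,217) to (513,350). The rails' rear outer corners are at (740,196) and (704,466).

```bash
python3 - <<'E'
from h import *
f=lambda u,v,z:pix2w("top",270+(u+.5)/6.6-.5,195+(v+.5)/6.6-.5,z)
br=f(715,326,.034); ca=f(254,239,.042); w=(f(536,217,.066)+f(513,350,.066))/2
ra,rb=f(740,196,.018),f(704,466,.018)
d=(ca-br)[:2]; print(br,ca,w,(ra+rb)/2,np.linalg.norm(ra-rb),np.linalg.norm(d),"exp .181")
d/=np.linalg.norm(d); print("dir",d,"yaw",np.degrees(np.arctan2(-d[0],d[1])),"wall y",(w-br)[:2]@d-.125, "lat",(w-br)[:2]@[d[1],-d[0]])
print("origin",br[:2]+.125*d)
from workcell import monitor
s=monitor.get_state(); print(R.from_quat(s["orientation"],scalar_first=True).as_matrix().round(3))
E
```

```text
[ 0.49180284 -0.23113585  0.034     ] [ 0.52536819 -0.05374187  0.042     ] [ 0.50651793 -0.15290542  0.066     ] [ 0.4909254  -0.23774062  0.018     ] 0.10663830630176355 0.18054157081552882 exp .181
dir [0.18591482 0.98256587] yaw -10.714473007165518 wall y -0.04539769279655437 lat -8.564749077878166e-05
origin [ 0.51504219 -0.10831512]
[[-0.952  0.307 -0.001]
 [ 0.307  0.952 -0.001]
 [ 0.    -0.002 -1.   ]]
```

carry_out(
  plan=[
    [[0, 0, 0.126, 230, -350, 0, 0], [0, 0, 0.126, 230, -350, 0, 0], [0, 0, 0.126, 230, -350, 0, 0], [0, 0, 0.126, 230, -350, 0, 0], [0, 0, 0.126, 230, -350, 0, 0], [0, 0, 0.126, 230, -350, 0, 0], [0, 0, 0.126, 230, -350, 0, 0], [0, 0, 0.126, 230, -350, 0, 0], [0, 0, 0.126, 230, -350, 0, 0], [0, 0, 0.126, 322, -744, -120, 0], [0, 0, 0.126, 322, -744, -120, 0], [0, 0, 0.126, 322, -744, -120, 0], [0, 0, 0.126, 322, -744, -120, 0], [0, 0, 0.126, 322, -744, -120, 0], [0, 0, 0.126, 322, -744, -120, 0], [0, 0, 0.126, 322, -744, -120, 0], [0, 0, 0.126, 322, -744, -120, 0], [0, 0, 0.126, 322, -744, -120, 0], [0, 0, 0.126, 322, -744, -120, 0], [0, 0, 0.126, 322, -744, -120, 0]],
  ],
  squeeze=20,
)

```text
clock: 2.1
tcp_pos: [0.4977, -0.1961, 0.1108]
orientation: [-0.001, 0.093, 0.996, 0.001]
wrist_force: [0.3, 0.0, -0.4]
finger_gap: 0.0001
grip_force: 0.0
```

carry_out(
  plan=[
    [[0, 0, 0, 0, -3, -25, 0], [0, 0, 0, 0, -3, -50, 0], [0, 0, 0, 0, -3, -60, 0], [0, 0, 0, 0, -3, -60, 0]],
  ],
)

```text
clock: 2.5
tcp_pos: [0.4972, -0.1975, 0.0505]
orientation: [-0.001, 0.092, 0.996, 0.001]
wrist_force: [0.3, 0.8, -0.4]
finger_gap: -0.0001
grip_force: 0.0
```

```bash
python3 - <<'E'
import cv2
from h import *
from workcell import monitor
s=monitor.get_state(); p=s["tcp_pos"]; print(p,s["wrist_force"])
a=cv2.imread("pics/side0.png")
im=viewer.read_camera("side")[:,:,::-1]; b=viewer.read_camera("top")[:,:,::-1]
cv2.imwrite("pics/top1.png",b)
f=lambda i,y,x:cv2.resize(i[y:y+120,x:x+80],None,fx=5,fy=5,interpolation=cv2.INTER_CUBIC)
cv2.imwrite("pics/s1.png",np.hstack([f(im,185,240),f(b,180,310)]))
print(w2pix("side",p),w2pix("top",p))
E
```

```text
[ 0.49722552 -0.19754016  0.05048553] [ 0.32018765  0.79278014 -0.373997  ]
[280.17378963 265.06089335] [365.97444893 241.5393685 ]
```

View pics/s1.png

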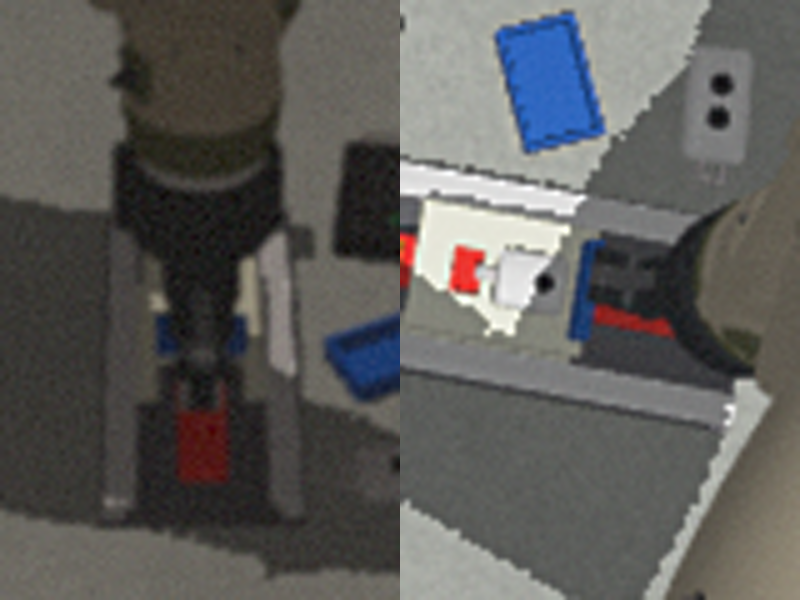

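The shut fingers' knuckles stick out along the closing line, almost to the blue wall: knuckle at about (592,270), wall at (585,270). I'll lift and turn the tool 90°, so the narrow 22 mm pad edges face the wall.

```bash
python3 -c "
from workcell import monitor;s=monitor.get_state();print(s['joint_pos'],s['wrist_force'])"
```

```text
[-5.29111874e-01  3.62889175e-01 -3.47604280e-01  8.59644016e-01
  1.60819871e-04 -3.44688305e-01] [0.80272862 0.16796791 0.56830194]
```

carry_out(
  plan=[
    [[0, 0, 0, 0, 0, 40, 0], [0, 0, -0.14, 0, 0, 60, 0], [0, 0, -0.28, 0, 0, 60, 0], [0, 0, -0.42, 0, 0, 60, 0], [0, 0, -0.56, 0, 0, 60, 0], [0, 0, -0.7, 0, 0, 60, 0], [0, 0, -0.84, 0, 0, 60, 0], [0, 0, -0.98, 0, 0, 60, 0], [0, 0, -1.12, 0, 0, 60, 0], [0, 0, -1.26, 2, 5, 60, 0], [0, 0, -1.4, 2, 5, 60, 0], [0, 0, -1.571, 2, 5, 60, 0], [0, 0, -1.571, 2, 5, 60, 0], [0, 0, -1.571, 2, 5, 30, 0], [0, 0, -1.571, 2, 5, 0, 0], [0, 0, -1.571, 2, 5, -10, 0], [0, 0, -1.571, 2, 5, -10, 0], [0, 0, -1.571, 2, 5, -10, 0]],
  ],
)

```text
clock: 4.4
tcp_pos: [0.5011, -0.195, 0.0425]
orientation: [0.001, 0.769, 0.639, 0.0]
wrist_force: [-0.5, 0.2, 0.6]
finger_gap: 0.0004
grip_force: 0.0
```

```bash
python3 - <<'E'
import cv2
from h import *
from workcell import monitor
s=monitor.get_state(); p=s["tcp_pos"]; print(p,s["wrist_force"])
print(R.from_quat(s["orientation"],scalar_first=True).as_matrix().round(3))
im=viewer.read_camera("side")[:,:,::-1]; b=viewer.read_camera("top")[:,:,::-1]
f=lambda i,y,x:cv2.resize(i[y:y+120,x:x+80],None,fx=5,fy=5,interpolation=cv2.INTER_CUBIC)
cv2.imwrite("pics/s2.png",np.hstack([np.clip(f(im,185,240)*1.8,0,255).astype(np.uint8),f(b,180,310)]))
E
```

```text
[ 0.50112853 -0.1949978   0.04246622] [-0.46732594  0.16497089  0.60170766]
[[ 0.184  0.983  0.001]
 [ 0.983 -0.184 -0.001]
 [-0.     0.001 -1.   ]]
```

View pics/s2.png

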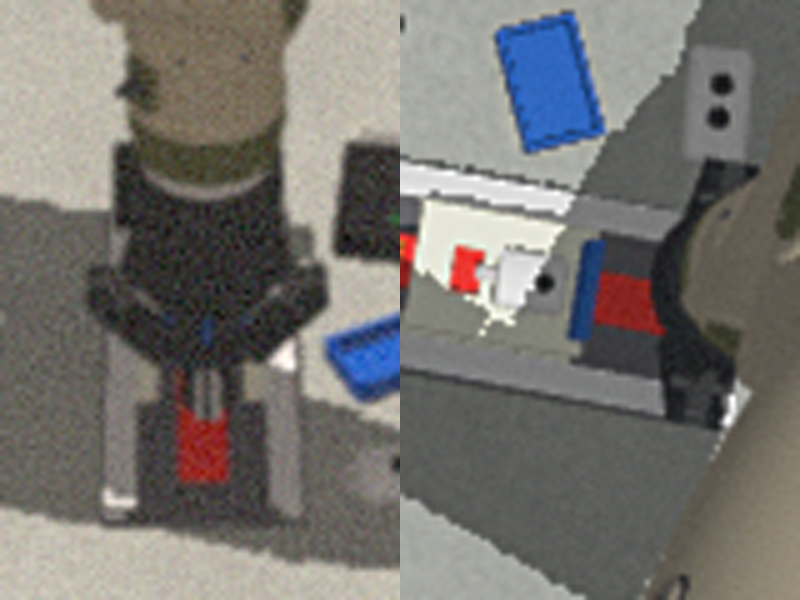

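Tip is centred on the bare bar (side crop (207,410), bar 180–228), with the wall clear ahead. Pressing now.

carry_out(
  plan=[
    [[0, 0, 0, -2, 0, -6, 0], [0, 0, 0, -2, 0, -10, 0], [0, 0, 0, -2, 0, -14, 0], [0, 0, 0, -2, 0, -18, 0], [0, 0, 0, -2, 0, -18, 0], [0, 0, 0, -2, 0, -18, 0]],
  ],
)

```text
clock: 5.1
tcp_pos: [0.4989, -0.1951, 0.0237]
orientation: [0.001, 0.77, 0.638, 0.0]
wrist_force: [0.9, -0.4, 5.2]
finger_gap: 0.0002
grip_force: 2.7
```

carry_out(
  plan=[
    [[0, 0, 0, 0.9, 4.9, 0, 0], [0, 0, 0, 1.9, 9.8, 0, 0], [0, 0, 0, 2.8, 14.7, 0, 0], [0, 0, 0, 3.7, 19.7, 0, 0], [0, 0, 0, 4.6, 24.6, 0, 0], [0, 0, 0, 5.2, 27.5, 0, 0], [0, 0, 0, 5.8, 30.5, 0, 0], [0, 0, 0, 6.3, 33.4, 0, 0], [0, 0, 0, 6.9, 36.4, 0, 0], [0, 0, 0, 7.4, 39.3, 0, 0], [0, 0, 0, 8.0, 42.2, 0, 0], [0, 0, 0, 8.5, 45.2, 0, 0], [0, 0, 0, 9.1, 48.1, 0, 0], [0, 0, 0, 9.7, 51.1, 0, 0], [0, 0, 0, 10.2, 54.0, 0, 0], [0, 0, 0, 10.8, 57.0, 0, 0], [0, 0, 0, 11.2, 59.0, 0, 0], [0, 0, 0, 11.2, 59.0, 0, 0]],
  ],
)

```text
clock: 6.9
tcp_pos: [0.5102, -0.1369, 0.0239]
orientation: [0.001, 0.77, 0.638, -0.001]
wrist_force: [-0.9, -3.0, 5.0]
finger_gap: 0.0003
grip_force: 2.6
```

Pushing (−3 N), bar still down. Creep to the stop.

carry_out(
  plan=[
    [[0, 0, 0, 0.4, 2, 0, 0], [0, 0, 0, 0.8, 4, 0, 0], [0, 0, 0, 1.1, 6, 0, 0], [0, 0, 0, 1.5, 8, 0, 0], [0, 0, 0, 1.7, 9, 0, 0], [0, 0, 0, 1.7, 9, 0, 0]],
  ],
)

```text
clock: 7.5
tcp_pos: [0.5118, -0.1285, 0.024]
orientation: [0.002, 0.77, 0.638, -0.001]
wrist_force: [-1.5, -5.8, 5.3]
finger_gap: 0.0002
grip_force: 2.6
```

carry_out(
  plan=[
    [[0, 0, 0, 0.2, 1, 0, 0], [0, 0, 0, 0.4, 2, 0, 0], [0, 0, 0, 0.4, 2, 0, 0]],
  ],
)

```text
clock: 7.8
tcp_pos: [0.512, -0.1275, 0.0242]
orientation: [0.002, 0.77, 0.638, -0.002]
wrist_force: [-2.8, -9.4, 6.8]
finger_gap: 0.0
grip_force: 2.6
```

carry_out(
  plan=[
    [[0, 0, 0, 0.2, 1, 0, 0], [0, 0, 0, 0.4, 2, 0, 0], [0, 0, 0, 0.4, 2, 0, 0]],
  ],
)

```text
clock: 8.1
tcp_pos: [0.512, -0.1275, 0.0244]
orientation: [0.004, 0.771, 0.637, -0.003]
wrist_force: [-5.8, -15.6, 7.7]
finger_gap: 0.0003
grip_force: 2.6
```

```bash
python3 - <<'E'
import cv2
from h import *
b=viewer.read_camera("top")[:,:,::-1]
cv2.imwrite("pics/t3.png",cv2.resize(b[195:275,270:390],None,fx=6.6,fy=6.6,interpolation=cv2.INTER_CUBIC))
E
```

```text
(no output)
```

View pics/t3.png

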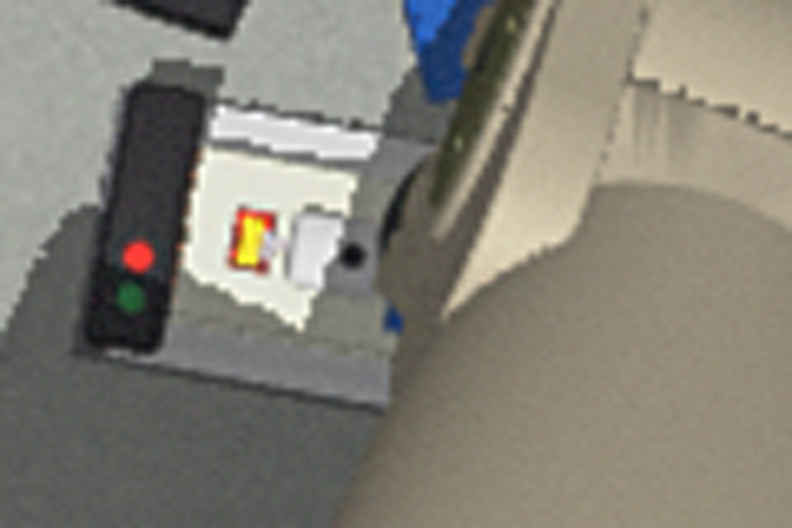

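The sled's nose is on the reader (edge at 190,200) and the catch shows in the window at (252,240). I'll ease off the push, lift so the bar rises, then back away.

carry_out(
  plan=[
    [[0, 0, 0, -0.4, -2, 0, 0], [0, 0, 0, -0.5, -2.5, 0, 0], [0, 0, 0, -0.5, -2.5, 4, 0], [0, 0, 0, -0.5, -2.5, 8, 0], [0, 0, 0, -0.5, -2.5, 12, 0], [0, 0, 0, -0.5, -2.5, 16, 0], [0, 0, 0, -1.5, -8, 17, 0], [0, 0, 0, -4, -22, 20, 0], [0, 0, 0, -6, -32, 50, 0], [0, 0, 0, -6, -32, 90, 0], [0, 0, 0, -15, -80, 130, 0], [0, 0, 0, -25, -130, 170, 0], [0, 0, 0, -60, -170, 180, 0], [0, 0, 0, -60, -210, 180, 0], [0, 0, 0, -60, -210, 180, 0], [0, 0, 0, -60, -210, 180, 0]],
  ],
)

```text
clock: 9.75
tcp_pos: [0.4512, -0.3352, 0.2033]
orientation: [0.0, 0.771, 0.637, 0.0]
wrist_force: [-0.6, 0.2, 0.3]
finger_gap: 0.0002
grip_force: 0.0
```

```bash
python3 - <<'E'
import cv2
from h import *
b=viewer.read_camera("top")[:,:,::-1]; im=viewer.read_camera("side")[:,:,::-1]
f=lambda i,y,x:cv2.resize(i[y:y+120,x:x+80],None,fx=5,fy=5,interpolation=cv2.INTER_CUBIC)
cv2.imwrite("pics/t4.png",np.hstack([f(b,175,278),np.clip(f(im,195,240)*1.8,0,255).astype(np.uint8)]))
E
```

```text
(no output)
```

View pics/t4.png

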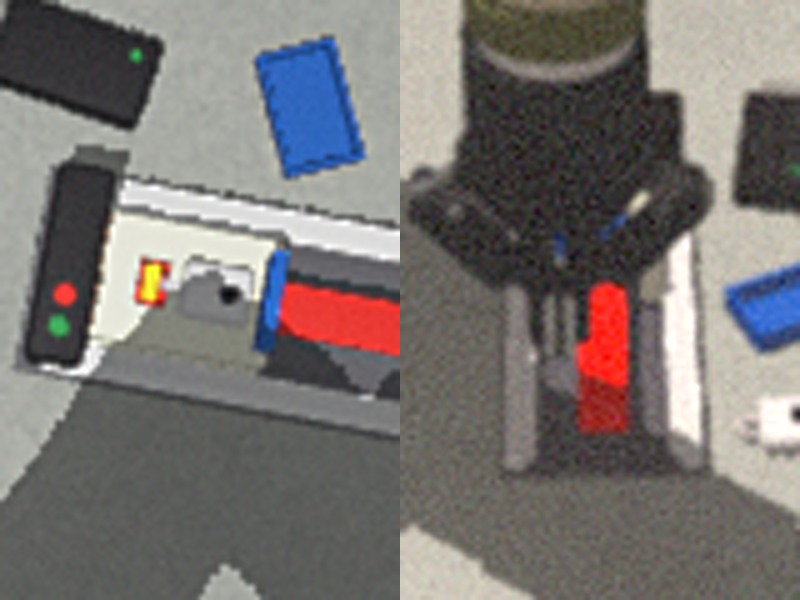

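The sled is still against the reader and the bar is free, with its catch inside the window at (151,285). The bystanders haven't moved, so I'm handing in.

```bash
python3 -c "
from workcell import order;print(order.hand_in())"
```

```text
the job is handed in; nothing more can be done
None
```

The sled was pushed home against the reader block with the bar held down, then the bar was let go with its catch in the sled's window. The job was handed in just under 10 s in with the arm clear, though I judged the lock from the camera pictures and didn't test it by pulling on the sled.

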